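Stage turned spacers by height on the assembly strip

TASK

Stage the four turned steel spacers on the blue assembly strip in order of height: one standing upright, foot down, in the middle of each black rubber pad, the shortest on the pad next to the square upright stop post and each following one taller, so that the tallest stands farthest from the post. Leave the tray of screws where it is.

Things in the scene. Friction and masses are not known exactly. Their poses are not given: they have to be found in the camera images.
- drum: Shortest spacer: plain round drum 40 mm tall, 44 mm in diameter, dark bore mark 20 mm wide on top. Bright steel, stands upright on the bench at the start, between the strip and the robot. Origin: centre of its underside; z up its axis. Weighs 0.08 to 0.3 kg.
- short_flanged: Second shortest spacer: 58 mm tall, round stem 30 mm in diameter on a foot flange 48 mm in diameter and 6 mm thick. Bright steel, stands upright on the bench at the start, between the strip and the robot. Origin: centre of its underside; z up its axis. Weighs 0.08 to 0.3 kg.
- waisted: Second tallest spacer: 76 mm tall, round body 38 mm in diameter, no flange, with a waist groove (30 mm in diameter) between 24 and 40 mm above its foot. Bright steel, stands upright on the bench at the start, between the strip and the robot. Origin: centre of its underside; z up its axis. Weighs 0.08 to 0.3 kg.
- tall_flanged: Tallest spacer: 94 mm tall, round stem 28 mm in diameter on a foot flange 46 mm in diameter and 8 mm thick. Bright steel, stands upright on the bench at the start, between the strip and the robot. Origin: centre of its underside; z up its axis. Weighs 0.08 to 0.3 kg.
- pad_a: One of four identical black rubber discs, 60 mm in diameter and 3 mm thick, fixed in a straight row at 78 mm pitch along the blue strip. Origin: centre of its underside, which lies on the strip 6 mm above the bench, so the pad's top is 9 mm above the bench. Which of the four lettered pads lies where in the row changes from start to start.
- pad_b: One of four identical black rubber discs, 60 mm in diameter and 3 mm thick, fixed in a straight row at 78 mm pitch along the blue strip. Origin: centre of its underside, which lies on the strip 6 mm above the bench, so the pad's top is 9 mm above the bench. Which of the four lettered pads lies where in the row changes from start to start.
- pad_c: One of four identical black rubber discs, 60 mm in diameter and 3 mm thick, fixed in a straight row at 78 mm pitch along the blue strip. Origin: centre of its underside, which lies on the strip 6 mm above the bench, so the pad's top is 9 mm above the bench. Which of the four lettered pads lies where in the row changes from start to start.
- pad_d: One of four identical black rubber discs, 60 mm in diameter and 3 mm thick, fixed in a straight row at 78 mm pitch along the blue strip. Origin: centre of its underside, which lies on the strip 6 mm above the bench, so the pad's top is 9 mm above the bench. Which of the four lettered pads lies where in the row changes from start to start.
- stop: Stop post: plain square brass post, 24 x 24 mm, 60 mm high, fixed at one end (either) of the strip, in line with the pads, 73 mm from the nearest pad's centre; the other end has a flat screw head 5 mm high. Origin: centre of its underside, 6 mm above the bench. The blue strip is 420 x 90 x 6 mm, fixed, its length across the robot's front, turned up to 0.3 rad.
- screw_tray: Bystander: open white tray full of screws, 110 x 150 x 40 mm, loose, to the right of the strip. Origin: centre of its underside. Not to be moved.
Mind the look-alikes: they are no part of the job. Leave any brown look-alike of the drum alone.

How it is judged (in metres and radians):
At the end, for the whole second after the job is handed in: Each spacer stands upright (within 0.08 rad) on a pad, within 12 mm of that pad's centre, foot on the pad, at rest; counted from the stop post the order is 40, 58, 76, 94 mm tall; the screw tray lies within 30 mm of where it was ((horizontal distance between drum and pad_a below 0.012 m or horizontal distance between drum and pad_b below 0.012 m or horizontal distance between drum and pad_c below 0.012 m or horizontal distance between drum and pad_d below 0.012 m) and horizontal distance between drum and stop between 0.043 and 0.103 m and height (world z) of drum between 0.006 and 0.013 m and angle between each of drum, short_flanged, waisted, tall_flanged's own z axis and vertical below 0.08 rad and linear speed of each of drum, short_flanged, waisted, tall_flanged below 0.02 m/s and angular speed of each of drum, short_flanged, waisted, tall_flanged below 0.2 rad/s and (horizontal distance between short_flanged and pad_a below 0.012 m or horizontal distance between short_flanged and pad_b below 0.012 m or horizontal distance between short_flanged and pad_c below 0.012 m or horizontal distance between short_flanged and pad_d below 0.012 m) and horizontal distance between short_flanged and stop between 0.121 and 0.181 m and height (world z) of short_flanged between 0.006 and 0.013 m and (horizontal distance between waisted and pad_a below 0.012 m or horizontal distance between waisted and pad_b below 0.012 m or horizontal distance between waisted and pad_c below 0.012 m or horizontal distance between waisted and pad_d below 0.012 m) and horizontal distance between waisted and stop between 0.199 and 0.259 m and height (world z) of waisted between 0.006 and 0.013 m and (horizontal distance between tall_flanged and pad_a below 0.012 m or horizontal distance between tall_flanged and pad_b below 0.012 m or horizontal distance between tall_flanged and pad_c below 0.012 m or horizontal distance between tall_flanged and pad_d below 0.012 m) and horizontal distance between tall_flanged and stop between 0.277 and 0.337 m and height (world z) of tall_flanged between 0.006 and 0.013 m and distance of screw_tray from where it was at the start of the episode below 0.03 m); the robot touches nothing.
It fails at once if the tray of screws is pushed more than 30 mm (distance of screw_tray from where it was at the start of the episode above 0.03 m).
It also fails if it takes over 90 s, if anything falls off the work surface, if the arm or the gripper's body presses on something with over 40 N, if the wrist force passes 120 N, or if a joint passes its speed limit or range.

ROBOT

A 6-joint arm with a two-finger parallel gripper is mounted at the origin on the work surface. World frame = base frame: x ahead of the robot, y to its left, z up, the work surface at z = 0. Lengths are in mm, angles in rad, forces in N, time in s.
With the tool pointing down it reaches from about 350 to 1000 mm from the base axis. Payload 7.1 kg.
Tool frame: the origin (TCP) lies between the finger pads; the fingertips stand manip.tip_extent ahead of it and the grasp point (between the pads) lies 8 mm behind it (manip.tip_extent is the distance from the TCP to the fingertips, in mm); y points along the fingers, x is the direction in which the jaws open and shut, and the axes are right-handed (so a half turn about y gives the same grasp; the last joint's range is limited). The gripper opens to 85 mm and grips with 20 to 120 N. Pads are 22 mm wide; open, the fingers measure 114 mm over their backs; the gripper's body (76 mm by 85 mm) begins 54 mm behind the grasp point. The pads swing forward as they close: fully open they stand 13 mm farther back than shut.
Start: joints at [1.196, 0.423, 1.63, -0, 1.089, -0.019], TCP at [217.681, 585.85, 210.519] pointing down, gripper open.
Joint ranges: [-3, 3], [-0.9, 2.11], [0.09, 2.58], [-1.31, 4.45], [0.11, 2.69], [-2.54, 2.54]. Speed limits (rad/s): [2.39, 2.39, 3.01, 3.14, 3.14, 3.14].

INTERFACE

Orientations are given as a unit quaternion [x, y, z, w].
In Python, from rig import manip gives the robot as it stands.
- The arm moves only by the shell command python3 -m inch 'ROWS' [OPENING]. ROWS is JSON, a list that holds one entry, the list of rows, each a list of 6 numbers: the shift along the tool's x, y, z in m, then the turn, a rotation vector about the tool's x, y, z in rad. In form: [[[dx, dy, dz, ax, ay, az], ...]]. A call has 1 to 20 rows; each row is the pose to reach, as a shift and turn from the pose commanded when the call began, along the tool's axes at that moment; what a row does not reach only later rows make up. A row lasts 1/12 s, in which the tool goes at most 41.7 mm and 7.16 degrees, less where a joint would pass 70% of its speed; a pose out of reach is approached as far as the arm can. A call with a gripper value outside its range is refused whole. OPENING is the closure, from -1 (fully open) to 1 (shut), set as the call begins (- or left out, the last holds). The fingers move at their own pace and stop on an object; the grip force is fixed at half the most. Time passes only in rows, so rows that repeat a pose let the fingers close. It gives the time, the measured TCP pose, the force and the opening at its end, in the units of the state.
- manip.observe(): the state, without advancing time (a new reading comes with each control period).
- manip.get_image(name): name is "side" or "top" or "wrist"; returns the picture (384x512x3 uint8, red, green, blue); there is no depth.
- manip.get_calibration(name): a dict with "fx", "fy", "cx", "cy" (pixels), "position" and "orientation" of the camera in the world; the wrist camera has in their place "hand_eye" (4x4, takes a point from camera to tool coordinates, whose origin is the TCP and whose axes are the tool frame's). Camera axes: x right, y up, looking along -z (the intrinsics and any distortion apply to the point x, -y, -z); pixel columns grow to the right and rows downward; lengths in mm; the calibration is good to about 2 mm. A picture is of the moment at which its call begins: read the wrist's pose just before it. get_calibration takes no time and is no camera call.
- manip.job_done(): hands the job in, once; it reports no verdict.
Trained networks look in the newest picture that a camera, given by its name, has taken for a name from the list of things; names that differ only in an ending like _2 or _b are one class to them, and where a whole thing is asked for, a point or a joint stands for the part that bears it (a point fixed in the world has none). Each returns a list of dicts, best first, with "confidence" (0 to 1); they miss things now and then, are a little off and sometimes report something else, mostly with a low value. They report only what shows in the picture. A call takes as long as a camera call. They do not tell look-alikes from the thing itself.
- manip.find_in(target, camera): "centre" ([x, y, z] in mm, in the coordinates of the camera as it stood for that picture, good to about 4 mm: the middle of the surface that is visible of it).
The state is a dict: "time": time; "joint_pos": joint angles; "joint_vel": joint speeds; "tau": joint torques, N m; "eef_pos": TCP position; "tool_rot": TCP orientation; "wrist_force": force on the tool from outside, world axes, zero at the start; "torque": the same for the moment, N m; "grip_width": finger opening in mm.
Only numpy, scipy, OpenCV 4.12 (cv2) and the standard library are available. Lean on these libraries where they do the work, as an engineer would, in place of code of your own. Each camera call takes 0.05 s, during which the arm holds its last target.

## Working session

There is one attempt and no reset: what is moved stays moved. The work goes in short steps, Python scripts to look and compute and a shell command to move; the robot and the scene stay as the last step left them, time stands still between calls to the robot, and variables do not carry over. Pictures are saved under pics/ and viewed, and the job is handed in when it is done.

```bash
ls; mkdir -p pics
python3 - <<'E'
from rig import manip
import cv2
print(manip.observe(), manip.tip_extent)
for c in ["top","side","wrist"]:
    im=manip.get_image(c); cv2.imwrite(f"pics/{c}0.png",im[:,:,::-1]); print(c,manip.get_calibration(c))
E
```

```text
pics
{'time': 0.0, 'joint_pos': array([ 1.19602927e+00,  4.23843068e-01,  1.63070807e+00,  6.38659635e-07,
        1.08863642e+00, -1.90173207e-02]), 'joint_vel': array([ 0.00060015, -0.00032603,  0.00076566, -0.00043668, -0.00125968,
       -0.00108869]), 'tau': array([-2.28503537e-03, -5.57381129e+01, -2.81734675e+01, -1.36608446e-04,
        7.30683154e-03, -1.54819816e-05]), 'eef_pos': array([217.4489773 , 585.31153384, 209.73724636]), 'tool_rot': array([ 0.58089288,  0.40317243, -0.4041107 , -0.58026717]), 'wrist_force': array([-0.54610858, -0.18054325,  0.60195964]), 'torque': array([0.00475371, 0.02726819, 0.02672432]), 'grip_width': 85.44852753159361} 11.0
top {'fx': 379.1843446059734, 'fy': 379.1843446059734, 'cx': 252.50519358679227, 'cy': 192.37983154953193, 'position': array([ 398.89268093,  -91.29648875, 1074.58377186]), 'orientation': array([-0.04864827,  0.04160297,  0.7121315 , -0.69912178])}
side {'fx': 467.5401819092495, 'fy': 467.5401819092495, 'cx': 252.21503234967412, 'cy': 194.30781473552264, 'position': array([429.48615579, 694.07649472, 711.99751116]), 'orientation': array([-0.03105162,  0.41691949,  0.906794  , -0.05420866])}
wrist {'fx': 291.5852441023678, 'fy': 291.5852441023678, 'cx': 254.69653318903605, 'cy': 191.19726512132715, 'hand_eye': array([[ 9.99999527e-01,  9.72532941e-04, -1.97852335e-05,
        -1.77938614e-01],
       [-2.99178708e-04,  2.88147054e-01, -9.57586125e-01,
        -1.62409011e+02],
       [-9.25582993e-04,  9.57585677e-01,  2.88147208e-01,
         7.25873654e+01],
       [ 0.00000000e+00,  0.00000000e+00,  0.00000000e+00,
         1.00000000e+00]])}
```

View pics/top0.png

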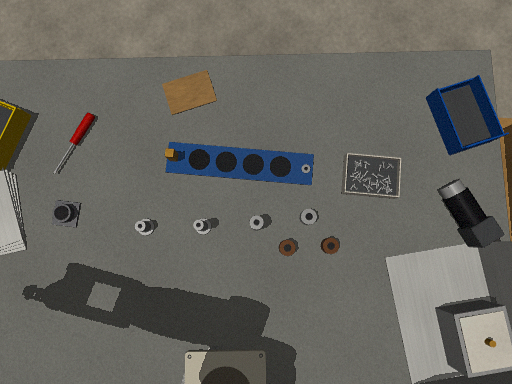

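View pics/side0.png

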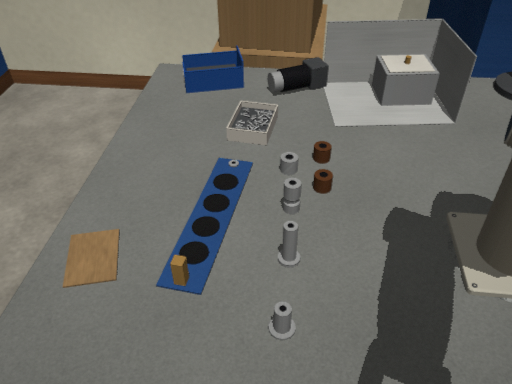

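Run:
```python
from rig import manip
from scipy.spatial.transform import Rotation as R
print(R.from_quat(manip.observe()['tool_rot']).as_matrix().round(3))
for c in ["top","side"]:
    print(c,R.from_quat(manip.get_calibration(c)['orientation']).as_matrix().round(3))
```

```text
[[ 0.348 -0.    -0.937]
 [ 0.937 -0.001  0.348]
 [-0.001 -1.    -0.   ]]
top [[-0.018  0.992 -0.127]
 [-1.    -0.019 -0.009]
 [-0.011  0.127  0.992]]
side [[-0.992  0.072 -0.102]
 [-0.124 -0.646  0.753]
 [-0.011  0.759  0.65 ]]
```

```bash
cat > h.py <<'E'
from rig import manip
import cv2, numpy as np
from scipy.spatial.transform import Rotation as R
def ray(cam,u,v):
    c=manip.get_calibration(cam); d=np.array([(u-c['cx'])/c['fx'],-(v-c['cy'])/c['fy'],-1.])
    return np.array(c['position']),R.from_quat(c['orientation']).as_matrix()@d
def onplane(cam,u,v,z):
    p,d=ray(cam,u,v); return p+d*(z-p[2])/d[2]
def proj(cam,P):
    c=manip.get_calibration(cam); q=R.from_quat(c['orientation']).as_matrix().T@(np.array(P,float)-c['position'])
    return c['cx']-c['fx']*q[0]/q[2], c['cy']+c['fy']*q[1]/q[2]
def toworld(cam,q):
    c=manip.get_calibration(cam); return R.from_quat(c['orientation']).as_matrix()@np.array(q)+c['position']
E
python3 - <<'E'
from h import *
for cam,x0,y0,w,h in [("top",120,130,240,130),("side",150,130,200,215)]:
    im=cv2.imread(f"pics/{cam}0.png")[y0:y0+h,x0:x0+w]
    s=min(800/w,600/h); s=int(s*1)
    cv2.imwrite(f"pics/{cam}0_z.png",cv2.resize(im,None,fx=s,fy=s,interpolation=cv2.INTER_CUBIC)); print(s)
for cam in ["top","side"]:
    manip.get_image(cam)
    for t in ["drum","short_flanged","waisted","tall_flanged","pad_a","stop","screw_tray"]:
        for r in manip.find_in(t,cam):
            P=toworld(cam,r['centre']); u=proj(cam,P)
            print(cam,t,round(r['confidence'],2),P.round(1),np.round(u))
E
```

```text
3
2
top drum 0.7 [ 382.6 -288.1   38.1] [330. 246.]
top drum 0.67 [ 375.9 -171.4   42.1] [287. 249.]
top drum 0.57 [ 460.3 -236.    41.9] [310. 217.]
top drum 0.4 [618.7 -84.1   7.3] [253. 164.]
top short_flanged 0.73 [449.8 -91.9  75. ] [257. 222.]
top short_flanged 0.56 [446.5 211.7  28.9] [147. 226.]
top short_flanged 0.26 [637.6  72.1   9.3] [198. 158.]
top waisted 0.63 [447.8 -89.6  76.2] [256. 222.]
top tall_flanged 0.47 [445.   52.8  54.4] [203. 225.]
top pad_a 0.89 [ 603.5 -160.2   10.8] [280. 168.]
top pad_a 0.89 [626.3  -5.8   5.5] [226. 162.]
top pad_a 0.73 [620.5 -81.   10.2] [252. 163.]
top pad_a 0.71 [638.1  68.9  10.9] [199. 158.]
top stop 0.72 [637.  141.2  67.8] [170. 154.]
top stop 0.48 [ 572.  -416.    17.9] [371. 177.]
top screw_tray 0.91 [ 572.1 -413.9   18. ] [370. 177.]
side drum 0.82 [ 464.6 -214.8   32.5] [288. 164.]
side drum 0.75 [ 384.8 -275.2   31.4] [321. 152.]
side drum 0.61 [ 376.7 -155.7   37. ] [324. 180.]
side short_flanged 0.67 [446.9 230.6  30.8] [280. 322.]
side short_flanged 0.65 [449.  -75.8  50.3] [291. 196.]
side waisted 0.74 [450.3 -78.2  51.9] [290. 195.]
side tall_flanged 0.89 [441.9  67.6  43.6] [290. 247.]
side pad_a 0.95 [618.4 -85.   11.4] [216. 201.]
side pad_a 0.9 [629.1  69.3  11.3] [197. 251.]
side pad_a 0.89 [ 610.5 -160.5   12.9] [225. 180.]
side pad_a 0.72 [626.1  -3.3   8.9] [205. 226.]
side stop 0.85 [642.8 154.5  47.9] [178. 270.]
side screw_tray 0.75 [ 571.7 -398.    22. ] [253. 124.]
```

View pics/top0_z.png

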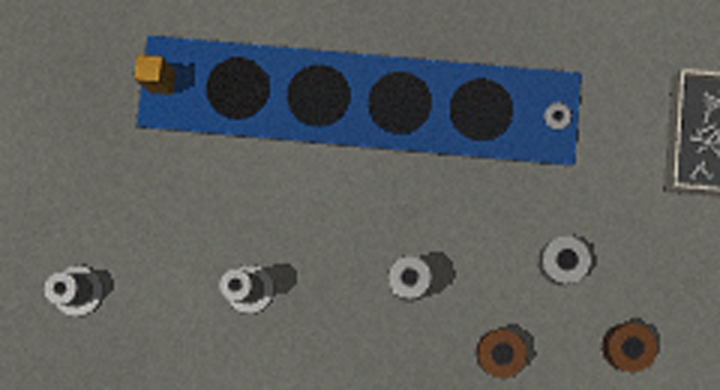

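View pics/side0_z.png

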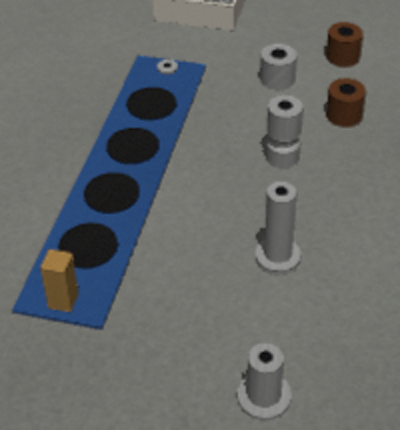

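```bash
cat > m.py <<'E'
from h import *
def blobs(cam,im,seed_pts,z,thr=60,win=22,amin=15):
    out=[]
    g=im.max(axis=2)
    for P in seed_pts:
        u,v=np.round(proj(cam,P)).astype(int)
        x0,y0=max(u-win,0),max(v-win,0)
        m=(g[y0:v+win+1,x0:u+win+1]<thr).astype(np.uint8)
        n,l,st,ce=cv2.connectedComponentsWithStats(m)
        best=None
        for i in range(1,n):
            if st[i,4]<amin: continue
            d=np.hypot(ce[i][0]+x0-u,ce[i][1]+y0-v)
            if best is None or d<best[0]: best=(d,ce[i]+[x0,y0],st[i,4])
        out.append(None if best is None else (onplane(cam,*best[1],z),best[1],best[2]))
    return out
E
python3 - <<'E'
from m import *
pads=[[638,69,9],[626,-5,9],[619,-83,9],[607,-160,9]]
for cam in ["top","side"]:
    im=cv2.imread(f"pics/{cam}0.png")
    for r in blobs(cam,im,pads,9,thr=40,amin=80): print(cam,"pad",r and (r[0].round(1),r[1].round(1),r[2]))
    for n,P in dict(drum=[462,-225,40],short=[447,220,58],waist=[449,-84,76],tall=[443,60,94]).items():
        r=blobs(cam,im,[P],P[2],thr=70,win=10,amin=4)[0]
        print(cam,n,r and (r[0].round(1),r[1].round(1),r[2]))
E
```

```text
top pad (array([635.9,  70.9,   9. ]), array([198.7, 158.8]), np.int32(320))
top pad (array([627. ,  -6.6,   9. ]), array([225.7, 161.3]), np.int32(314))
top pad (array([618.5, -83.9,   9. ]), array([252.7, 163.7]), np.int32(311))
top pad (array([ 610.6, -161.5,    9. ]), array([279.9, 165.9]), np.int32(313))
top drum (array([ 463.8, -234.1,   40. ]), array([308.7, 216.1]), np.int32(39))
top short (array([445.8, 222.3,  58. ]), array([139.5, 225.5]), np.int32(12))
top waist (array([448.8, -90.5,  76. ]), array([256.1, 221.9]), np.int32(22))
top tall (array([444. ,  60.4,  94. ]), array([197.7, 224.5]), np.int32(14))
side pad (array([633.5,  71.3,   9. ]), array([194.3, 251.9]), np.int32(450))
side pad (array([626.3,  -4.8,   9. ]), array([205.3, 225.9]), np.int32(405))
side pad (array([617.9, -82.7,   9. ]), array([215.8, 202.3]), np.int32(342))
side pad (array([ 609.5, -160.3,    9. ]), array([225.2, 181.2]), np.int32(290))
side drum (array([ 463.2, -234.4,   40. ]), array([288.9, 156.4]), np.int32(25))
side short (array([445. , 221.7,  58. ]), array([282.4, 307.9]), np.int32(27))
side waist (array([448.2, -90.9,  76. ]), array([292.1, 182.3]), np.int32(21))
side tall (array([443.7,  59.1,  94. ]), array([290.2, 225. ]), np.int32(16))
```

The top and side views agree to within about 2 mm:
- **Stop:** at the left end, top (171,154), so the drum goes on the leftmost pad.
- **Spacers, top-view pixels:** short_flanged (140,226), tall_flanged (198,225), waisted (256,222) and drum (309,216). The drum is the bright steel one. The brown ones at (288,247) and (331,245) are the look-alikes, and the enlarged crop confirms this.

I'll go to short_flanged first and turn the tool to yaw 0.

```bash
python3 -m inch '[[[-0.261,0,-0.340,0,1.215,0],[-0.261,0,-0.340,0,1.215,0],[-0.261,0,-0.340,0,1.215,0],[-0.261,0,-0.340,0,1.215,0],[-0.261,0,-0.340,0,1.215,0],[-0.261,0,-0.340,0,1.215,0],[-0.261,0,-0.340,0,1.215,0],[-0.261,0,-0.340,0,1.215,0],[-0.261,0,-0.340,0,1.215,0],[-0.261,0,-0.340,0,1.215,0],[-0.261,0,-0.340,0,1.215,0],[-0.261,0,-0.340,0,1.215,0],[-0.261,0,-0.340,0,1.215,0],[-0.261,0,-0.340,0,1.215,0],[-0.261,0,-0.340,0,1.215,0],[-0.261,0,-0.340,0,1.215,0]]]' -1
cat > st.py <<'E'
from h import *
s=manip.observe(); M=R.from_quat(s['tool_rot']).as_matrix()
print(s['time'],s['eef_pos'].round(1),"F",s['wrist_force'].round(1),"w",round(s['grip_width'],1)); print(M.round(3).tolist())
E
python3 st.py
```

```text
time: 2.28
eef_pos: [444.8, 223.9, 210.5]
tool_rot: [-0.707, -0.001, 0.001, 0.707]
wrist_force: [-0.6, 0.4, 0.6]
grip_width: 85.1
2.2833 [444.8 223.9 210.5] F [-0.6  0.4  0.6] w 85.1
[[1.0, -0.0, -0.002], [0.002, 0.0, 1.0], [-0.0, -1.0, 0.0]]
```

```bash
python3 -m inch '[[[0.001,0.04,-0.002,0,0,0],[0.001,0.08,-0.002,0,0,0],[0.001,0.12,-0.002,0,0,0],[0.001,0.15,-0.002,0,0,0],[0.001,0.17,-0.002,0,0,0],[0.001,0.185,-0.002,0,0,0],[0.001,0.185,-0.002,0,0,0],[0.001,0.185,-0.002,0,0,0],[0.001,0.185,-0.002,0,0,0]]]' -1
python3 - <<'E'
from h import *
for c in ["wrist","side"]:
    cv2.imwrite(f"pics/{c}1.png",manip.get_image(c)[:,:,::-1])
E
```

```text
time: 3.03
eef_pos: [446.8, 221.5, 26.3]
tool_rot: [-0.707, -0.001, 0.0, 0.707]
wrist_force: [-0.5, -0.1, 1.4]
grip_width: 85.4
```

View pics/wrist1.png

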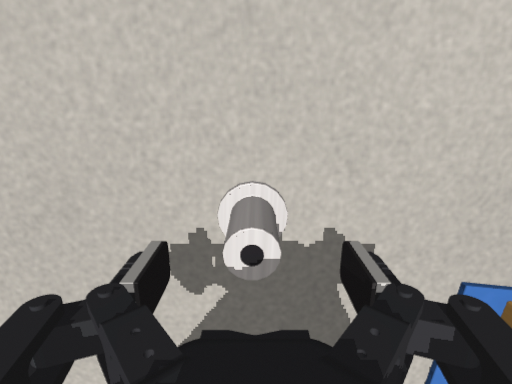

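The stem top is at (252,254), midway between the fingers. I'll close on it and lift.

```bash
python3 -m inch '[[[0,0,0,0,0,0],[0,0,0,0,0,0],[0,0,0,0,0,0],[0,0,0,0,0,0],[0,0,0,0,0,0],[0,0,0,0,0,0],[0,0,0,0,0,0],[0,0,0,0,0,0],[0,0,0,0,0,0],[0,0,0,0,0,0]]]' 1
python3 -m inch '[[[0,-0.01,0,0,0,0],[0,-0.03,0,0,0,0],[0,-0.06,0,0,0,0],[0,-0.1,0,0,0,0],[0,-0.14,0,0,0,0],[0,-0.17,0,0,0,0],[0,-0.17,0,0,0,0],[0,-0.17,0,0,0,0]]]'
python3 st.py
python3 - <<'E'
from h import *
for c in ["wrist","side"]:
    cv2.imwrite(f"pics/{c}2.png",manip.get_image(c)[:,:,::-1])
E
```

```text
time: 3.97
eef_pos: [446.5, 220.8, 26.0]
tool_rot: [-0.707, -0.0, -0.0, 0.707]
wrist_force: [-1.1, -0.6, 6.6]
grip_width: 26.8
time: 4.63
eef_pos: [447.4, 221.2, 197.7]
tool_rot: [-0.706, -0.001, -0.001, 0.708]
wrist_force: [0.2, 0.3, -1.6]
grip_width: 26.5
4.6333 [447.4 221.2 197.7] F [ 0.2  0.3 -1.6] w 26.5
[[1.0, 0.004, 0.0], [-0.0, 0.002, 1.0], [0.004, -1.0, 0.002]]
```

View pics/side2.png

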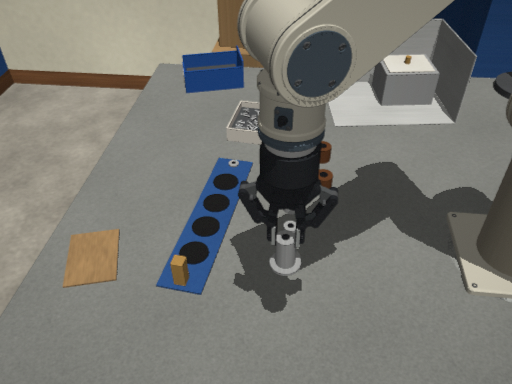

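View pics/wrist2.png

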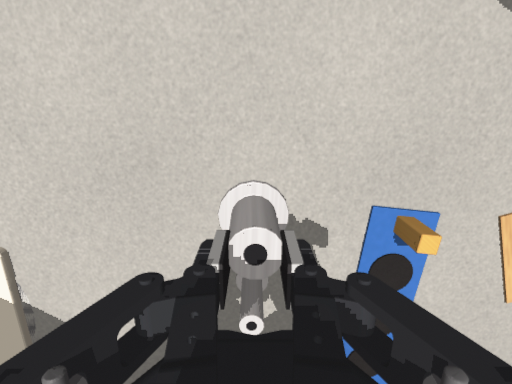

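```bash
python3 -m inch '[[[0.02,0,-0.025,0,0,0],[0.04,0,-0.05,0,0,0],[0.06,0,-0.08,0,0,0],[0.08,0,-0.11,0,0,0],[0.1,0,-0.14,0,0,0],[0.12,0,-0.165,0,0,0],[0.14,0,-0.185,0,0,0],[0.16,0,-0.205,0,0,0],[0.175,0,-0.22,0,0,0],[0.18,0,-0.227,0,0,0],[0.18,0,-0.227,0,0,0],[0.18,0,-0.227,0,0,0],[0.18,0,-0.227,0,0,0]]]'
python3 st.py
python3 - <<'E'
from h import *
for c in ["wrist"]:
    cv2.imwrite(f"pics/{c}3.png",manip.get_image(c)[:,:,::-1])
E
```

```text
time: 5.82
eef_pos: [624.9, -5.4, 194.4]
tool_rot: [-0.707, 0.001, 0.001, 0.707]
wrist_force: [-0.1, 0.6, -2.1]
grip_width: 26.6
5.8167 [624.9  -5.4 194.4] F [-0.1  0.6 -2.1] w 26.6
[[1.0, -0.003, -0.0], [0.0, 0.0, 1.0], [-0.003, -1.0, 0.0]]
```

View pics/wrist3.png

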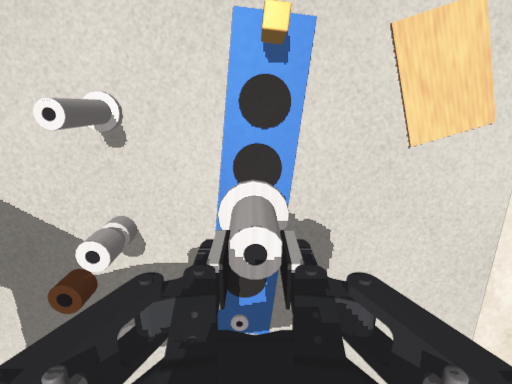

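```bash
python3 -m inch '[[[0.002,0.035,-0.001,0,0,0],[0.002,0.07,-0.001,0,0,0],[0.002,0.105,-0.001,0,0,0],[0.002,0.13,-0.001,0,0,0],[0.002,0.145,-0.001,0,0,0],[0.002,0.153,-0.001,0,0,0],[0.002,0.157,-0.001,0,0,0],[0.002,0.16,-0.001,0,0,0],[0.002,0.16,-0.001,0,0,0],[0.002,0.16,-0.001,0,0,0],[0.002,0.16,-0.001,0,0,0]]]'
python3 - <<'E'
from h import *
for c in ["wrist","side"]:
    cv2.imwrite(f"pics/{c}4.png",manip.get_image(c)[:,:,::-1])
E
```

```text
time: 6.78
eef_pos: [629.3, -7.2, 36.8]
tool_rot: [0.707, 0.001, 0.001, -0.707]
wrist_force: [-0.2, 0.1, -1.2]
grip_width: 26.5
```

View pics/side4.png

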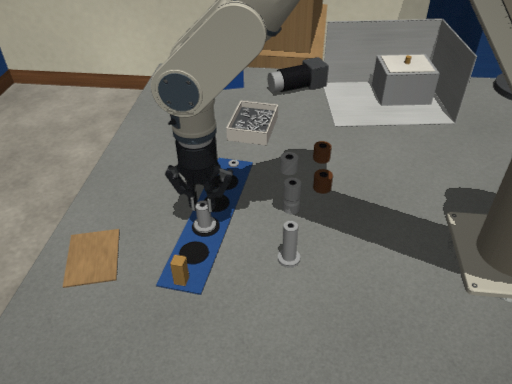

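```bash
python3 -m inch '[[[-0.001,0.001,0,0,0,0],[-0.002,0.002,0.001,0,0,0],[-0.002,0.002,0.001,0,0,0],[-0.002,0.002,0.001,0,0,0]]]'
```

```text
time: 7.22
eef_pos: [627.8, -6.7, 35.0]
tool_rot: [0.707, 0.001, 0.001, -0.707]
wrist_force: [-0.9, -2.2, 7.1]
grip_width: 26.5
```

Contact (+7 N). I'll release and rise.

```bash
python3 -m inch '[[[0,0,0,0,0,0],[0,0,0,0,0,0],[0,0,0,0,0,0],[0,0,0,0,0,0],[0,0,0,0,0,0],[0,0,0,0,0,0],[0,0,0,0,0,0],[0,0,0,0,0,0]]]' -1
python3 -m inch '[[[0,-0.01,0,0,0,0],[0,-0.03,0,0,0,0],[0,-0.06,0,0,0,0],[0,-0.1,0,0,0,0],[0,-0.14,0,0,0,0],[0,-0.175,0,0,0,0],[0,-0.175,0,0,0,0],[0,-0.175,0,0,0,0]]]'
python3 - <<'E'
from h import *
for c in ["wrist","side","top"]:
    cv2.imwrite(f"pics/{c}5.png",manip.get_image(c)[:,:,::-1])
from m import *
P=[626.6,-5.7,67]
for cam in ["top","side"]:
    r=blobs(cam,cv2.imread(f"pics/{cam}5.png"),[P],67,thr=70,win=8,amin=4)[0]
    print(cam,r and (r[0].round(1),r[1],r[2]))
E
```

```text
time: 7.88
eef_pos: [626.4, -6.2, 33.4]
tool_rot: [0.707, -0.0, -0.0, -0.707]
wrist_force: [-0.8, 0.1, -0.0]
grip_width: 85.4
time: 8.55
eef_pos: [628.1, -6.3, 212.1]
tool_rot: [0.707, 0.002, 0.002, -0.707]
wrist_force: [-0.3, 0.3, -1.0]
grip_width: 85.7
top (array([626.7,  -4. ,  67. ]), array([223., 157.]), np.int32(17))
side (array([626.8,  -6.1,  67. ]), array([203.07692308, 205.38461538]), np.int32(13))
```

View pics/side5.png

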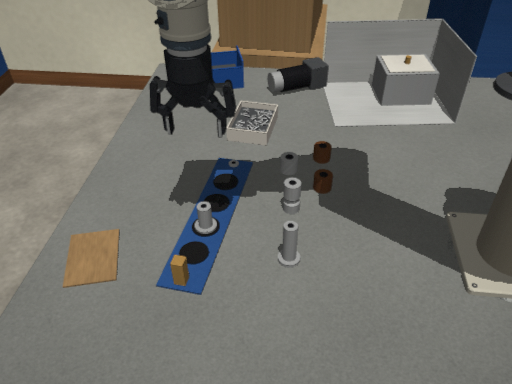

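View pics/top5.png

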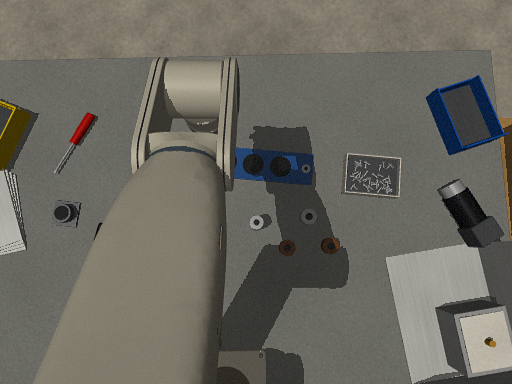

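short_flanged stands upright within about 1 mm of the pad centre by the side view; the top view is blocked by the arm. Next is tall_flanged.

```bash
python3 -m inch '[[[-0.035,0,0.012,0,0,0],[-0.07,0,0.025,0,0,0],[-0.105,0,0.038,0,0,0],[-0.14,0,0.05,0,0,0],[-0.165,0,0.06,0,0,0],[-0.183,0,0.066,0,0,0],[-0.183,0,0.066,0,0,0],[-0.183,0,0.066,0,0,0],[-0.183,0,0.066,0,0,0]]]'
python3 st.py
```

```text
time: 9.45
eef_pos: [443.9, 59.7, 208.0]
tool_rot: [0.707, -0.0, -0.0, -0.707]
wrist_force: [-0.0, -0.0, 0.4]
grip_width: 85.5
9.45 [443.9  59.7 208. ] F [-0.  -0.   0.4] w 85.5
[[1.0, -0.0, -0.0], [0.0, -0.0, 1.0], [-0.0, -1.0, -0.0]]
```

```bash
python3 -m inch '[[[0,0.035,0,0,0,0],[0,0.07,0,0,0,0],[0,0.105,0,0,0,0],[0,0.13,0,0,0,0],[0,0.15,0,0,0,0],[0,0.16,0,0,0,0],[0,0.16,0,0,0,0],[0,0.16,0,0,0,0]]]'
python3 - <<'E'
from h import *
for c in ["wrist"]:
    cv2.imwrite(f"pics/{c}6.png",manip.get_image(c)[:,:,::-1])
E
```

```text
time: 10.12
eef_pos: [443.9, 59.5, 48.2]
tool_rot: [0.707, -0.0, -0.0, -0.707]
wrist_force: [0.2, 0.4, 0.6]
grip_width: 85.6
```

View pics/wrist6.png

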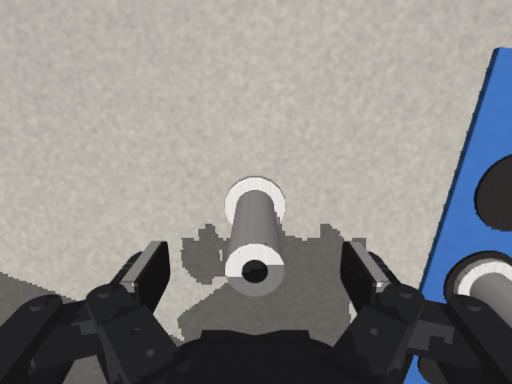

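The stem is centred at (255,270). Closing and lifting.

```bash
python3 -m inch '[[[0,0,0,0,0,0],[0,0,0,0,0,0],[0,0,0,0,0,0],[0,0,0,0,0,0],[0,0,0,0,0,0],[0,0,0,0,0,0],[0,0,0,0,0,0],[0,0,0,0,0,0],[0,0,0,0,0,0],[0,0,0,0,0,0]]]' 1
python3 -m inch '[[[0,-0.01,0,0,0,0],[0,-0.03,0,0,0,0],[0,-0.06,0,0,0,0],[0,-0.1,0,0,0,0],[0,-0.14,0,0,0,0],[0,-0.17,0,0,0,0],[0,-0.17,0,0,0,0],[0,-0.17,0,0,0,0],[0,-0.17,0,0,0,0]]]'
python3 -m inch '[[[0.02,0,-0.025,0,0,0],[0.04,0,-0.05,0,0,0],[0.06,0,-0.08,0,0,0],[0.08,0,-0.11,0,0,0],[0.1,0,-0.14,0,0,0],[0.12,0,-0.165,0,0,0],[0.14,0,-0.185,0,0,0],[0.155,0,-0.205,0,0,0],[0.163,0,-0.215,0,0,0],[0.166,0,-0.221,0,0,0],[0.166,0,-0.221,0,0,0],[0.166,0,-0.221,0,0,0],[0.166,0,-0.221,0,0,0],[0.166,0,-0.221,0,0,0]]]'
python3 - <<'E'
from h import *
for c in ["wrist"]:
    cv2.imwrite(f"pics/{c}7.png",manip.get_image(c)[:,:,::-1])
E
```

```text
time: 11.0
eef_pos: [443.9, 59.8, 49.3]
tool_rot: [-0.707, -0.0, -0.0, 0.707]
wrist_force: [-1.6, 0.2, 7.7]
grip_width: 25.5
time: 11.75
eef_pos: [442.6, 59.7, 218.2]
tool_rot: [0.707, -0.0, -0.0, -0.707]
wrist_force: [0.1, 0.7, -2.0]
grip_width: 25.6
time: 12.92
eef_pos: [608.8, -160.1, 218.5]
tool_rot: [-0.707, -0.0, 0.001, 0.707]
wrist_force: [1.0, -0.2, -0.8]
grip_width: 25.3
```

View pics/wrist7.png

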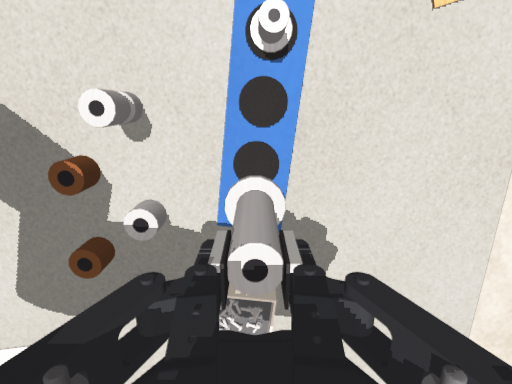

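```bash
python3 -m inch '[[[0.001,0.035,-0.001,0,0,0],[0.001,0.07,-0.001,0,0,0],[0.001,0.105,-0.001,0,0,0],[0.001,0.13,-0.001,0,0,0],[0.001,0.145,-0.001,0,0,0],[0.001,0.153,-0.001,0,0,0],[0.001,0.157,-0.001,0,0,0],[0.001,0.158,-0.001,0,0,0],[0.001,0.158,-0.001,0,0,0],[0.001,0.158,-0.001,0,0,0],[0.001,0.158,-0.001,0,0,0]]]'
python3 -m inch '[[[0,0.001,0,0,0,0],[0,0.002,0,0,0,0],[0,0.002,0,0,0,0]]]'
```

```text
time: 13.88
eef_pos: [611.3, -162.4, 61.9]
tool_rot: [0.707, 0.001, 0.001, -0.707]
wrist_force: [-0.4, 0.0, -0.9]
grip_width: 25.2
time: 14.13
eef_pos: [610.5, -162.3, 58.7]
tool_rot: [0.707, 0.0, 0.0, -0.707]
wrist_force: [-0.2, -0.2, -1.4]
grip_width: 25.6
```

```bash
python3 -m inch '[[[0,0.001,0.001,0,0,0],[0,0.0015,0.001,0,0,0],[0,0.0015,0.001,0,0,0]]]'
```

```text
time: 14.38
eef_pos: [610.8, -161.9, 58.4]
tool_rot: [0.707, 0.0, 0.0, -0.707]
wrist_force: [-3.6, -1.8, 9.4]
grip_width: 25.7
```

Contact. Releasing.

```bash
python3 -m inch '[[[0,0,0,0,0,0],[0,0,0,0,0,0],[0,0,0,0,0,0],[0,0,0,0,0,0],[0,0,0,0,0,0],[0,0,0,0,0,0],[0,0,0,0,0,0],[0,0,0,0,0,0]]]' -1
python3 -m inch '[[[0,-0.01,0,0,0,0],[0,-0.03,0,0,0,0],[0,-0.06,0,0,0,0],[0,-0.1,0,0,0,0],[0,-0.14,0,0,0,0],[0,-0.155,0,0,0,0],[0,-0.155,0,0,0,0],[0,-0.155,0,0,0,0]]]'
python3 - <<'E'
from m import *
for c in ["side","wrist"]:
    cv2.imwrite(f"pics/{c}8.png",manip.get_image(c)[:,:,::-1])
r=blobs("side",cv2.imread("pics/side8.png"),[[610,-160.9,103]],103,thr=70,win=8,amin=4)[0]
print(r)
E
```

```text
time: 15.05
eef_pos: [610.4, -161.2, 57.0]
tool_rot: [-0.707, 0.0, 0.0, 0.707]
wrist_force: [0.3, 0.4, 0.2]
grip_width: 85.4
time: 15.72
eef_pos: [611.0, -161.4, 213.9]
tool_rot: [0.707, 0.001, 0.001, -0.707]
wrist_force: [-0.9, -1.3, -1.0]
grip_width: 85.3
(array([ 610.81560144, -162.47938796,  103.        ]), array([222.75, 148.25]), np.int32(8))
```

View pics/side8.png

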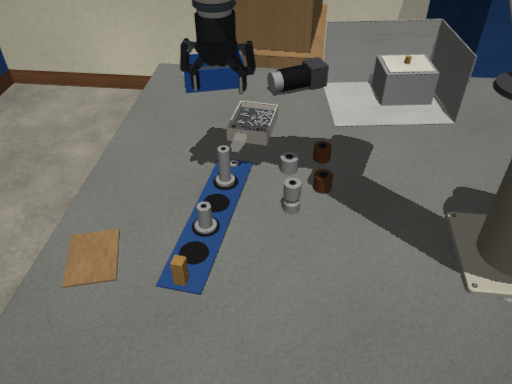

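Tall is well placed: the top mark is at (223,148). Next is waisted.

```bash
python3 -m inch '[[[-0.035,0,0.015,0,0,0],[-0.07,0,0.03,0,0,0],[-0.105,0,0.045,0,0,0],[-0.14,0,0.06,0,0,0],[-0.155,0,0.068,0,0,0],[-0.162,0,0.0705,0,0,0],[-0.162,0,0.0705,0,0,0],[-0.162,0,0.0705,0,0,0],[-0.162,0,0.0705,0,0,0]]]'
python3 -m inch '[[[0,0.035,0,0,0,0],[0,0.07,0,0,0,0],[0,0.105,0,0,0,0],[0,0.13,0,0,0,0],[0,0.15,0,0,0,0],[0,0.16,0,0,0,0],[0,0.162,0,0,0,0],[0,0.162,0,0,0,0],[0,0.162,0,0,0,0]]]'
python3 - <<'E'
from h import *
for c in ["wrist"]:
    cv2.imwrite(f"pics/{c}9.png",manip.get_image(c)[:,:,::-1])
E
```

```text
time: 16.57
eef_pos: [449.9, -91.3, 211.9]
tool_rot: [0.707, 0.0, 0.0, -0.707]
wrist_force: [0.0, -0.1, -0.0]
grip_width: 85.3
time: 17.32
eef_pos: [449.6, -91.1, 50.7]
tool_rot: [0.707, 0.0, 0.001, -0.707]
wrist_force: [-0.8, -0.1, -0.0]
grip_width: 85.6
```

View pics/wrist9.png

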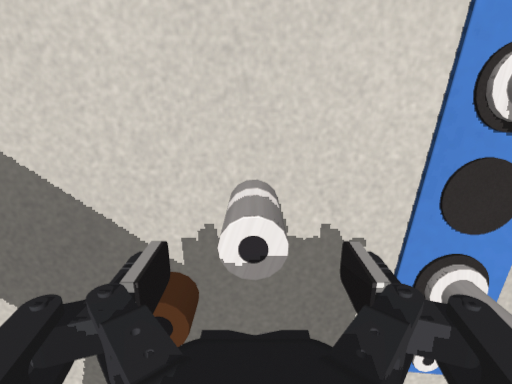

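Centred at (253,249). Closing and lifting, then over to pad 3.

```bash
python3 -m inch '[[[0,0,0,0,0,0],[0,0,0,0,0,0],[0,0,0,0,0,0],[0,0,0,0,0,0],[0,0,0,0,0,0],[0,0,0,0,0,0],[0,0,0,0,0,0],[0,0,0,0,0,0],[0,0,0,0,0,0],[0,0,0,0,0,0]]]' 1
python3 -m inch '[[[0,-0.01,0,0,0,0],[0,-0.03,0,0,0,0],[0,-0.06,0,0,0,0],[0,-0.1,0,0,0,0],[0,-0.14,0,0,0,0],[0,-0.17,0,0,0,0],[0,-0.17,0,0,0,0],[0,-0.17,0,0,0,0],[0,-0.17,0,0,0,0]]]'
python3 -m inch '[[[0.02,0,0,0,0,0],[0.05,0,0.002,0,0,0],[0.08,0,0.004,0,0,0],[0.11,0,0.006,0,0,0],[0.14,0,0.007,0,0,0],[0.16,0,0.0075,0,0,0],[0.169,0,0.0075,0,0,0],[0.169,0,0.0075,0,0,0],[0.169,0,0.0075,0,0,0],[0.169,0,0.0075,0,0,0]]]'
python3 - <<'E'
from h import *
for c in ["wrist"]:
    cv2.imwrite(f"pics/{c}10.png",manip.get_image(c)[:,:,::-1])
E
```

```text
time: 18.2
eef_pos: [448.8, -90.8, 51.0]
tool_rot: [0.707, 0.0, 0.0, -0.707]
wrist_force: [-2.1, 0.2, 12.3]
grip_width: 33.8
time: 18.95
eef_pos: [447.6, -90.5, 219.5]
tool_rot: [-0.707, 0.0, 0.0, 0.707]
wrist_force: [0.6, 0.3, -3.4]
grip_width: 33.7
time: 19.78
eef_pos: [615.5, -83.2, 218.8]
tool_rot: [-0.707, 0.001, 0.001, 0.707]
wrist_force: [0.1, -0.2, -2.7]
grip_width: 33.4
```

View pics/wrist10.png

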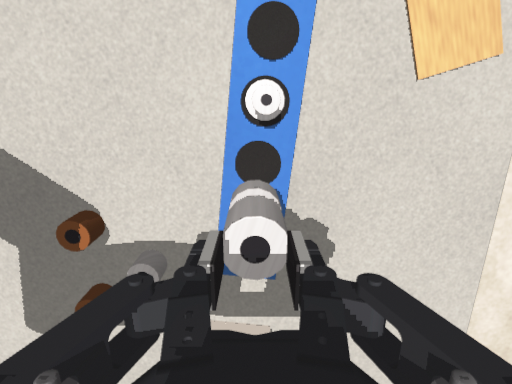

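```bash
python3 -m inch '[[[0.0015,0.035,0,0,0,0],[0.0015,0.07,0,0,0,0],[0.0015,0.105,0,0,0,0],[0.0015,0.13,0,0,0,0],[0.0015,0.145,0,0,0,0],[0.0015,0.153,0,0,0,0],[0.0015,0.157,0,0,0,0],[0.0015,0.158,0,0,0,0],[0.0015,0.158,0,0,0,0],[0.0015,0.158,0,0,0,0],[0.0015,0.158,0,0,0,0],[0.0015,0.158,0,0,0,0]]]'
python3 -m inch '[[[0,0.001,0,0,0,0],[0,0.002,0,0,0,0],[0,0.0025,0,0,0,0],[0,0.0025,0,0,0,0]]]'
```

```text
time: 20.83
eef_pos: [619.6, -83.3, 63.1]
tool_rot: [0.707, 0.001, 0.001, -0.707]
wrist_force: [-0.9, 0.2, -2.5]
grip_width: 33.7
time: 21.17
eef_pos: [619.3, -83.3, 60.2]
tool_rot: [0.707, 0.0, 0.0, -0.707]
wrist_force: [-1.6, -0.4, 4.4]
grip_width: 33.4
```

Contact. Releasing and rising, then over the drum at (463.5,-234.2).

```bash
python3 -m inch '[[[0,0.0005,0,0,0,0],[0,0.0005,0,0,0,0],[0,0.0005,0,0,0,0],[0,0.0005,0,0,0,0],[0,0.0005,0,0,0,0],[0,0.0005,0,0,0,0],[0,0.0005,0,0,0,0],[0,0.0005,0,0,0,0]]]' -1
python3 -m inch '[[[0,-0.01,0,0,0,0],[0,-0.03,0,0,0,0],[0,-0.06,0,0,0,0],[0,-0.1,0,0,0,0],[0,-0.14,0,0,0,0],[0,-0.155,0,0,0,0],[0,-0.155,0,0,0,0],[0,-0.155,0,0,0,0]]]'
python3 -m inch '[[[-0.03,0,-0.03,0,0,0],[-0.058,0,-0.058,0,0,0],[-0.087,0,-0.087,0,0,0],[-0.115,0,-0.115,0,0,0],[-0.14,0,-0.138,0,0,0],[-0.155,0,-0.151,0,0,0],[-0.155,0,-0.151,0,0,0],[-0.155,0,-0.151,0,0,0],[-0.155,0,-0.151,0,0,0]]]'
python3 - <<'E'
from m import *
for c in ["side","wrist"]:
    cv2.imwrite(f"pics/{c}11.png",manip.get_image(c)[:,:,::-1])
r=blobs("side",cv2.imread("pics/side11.png"),[[618,-83.,85]],85,thr=70,win=8,amin=4)[0]
print(r)
E
```

```text
time: 21.83
eef_pos: [619.0, -83.2, 59.0]
tool_rot: [-0.707, 0.0, -0.0, 0.707]
wrist_force: [0.0, 0.4, 0.3]
grip_width: 85.3
time: 22.5
eef_pos: [619.5, -83.3, 215.9]
tool_rot: [0.707, 0.001, 0.001, -0.707]
wrist_force: [-0.5, 0.4, -0.1]
grip_width: 85.3
time: 23.25
eef_pos: [464.0, -233.8, 213.3]
tool_rot: [-0.707, 0.0, 0.0, 0.707]
wrist_force: [0.9, 0.0, 0.4]
grip_width: 85.3
(array([619.28220678, -84.2196509 ,  85.        ]), array([213.13043478, 175.52173913]), np.int32(23))
```

View pics/wrist11.png

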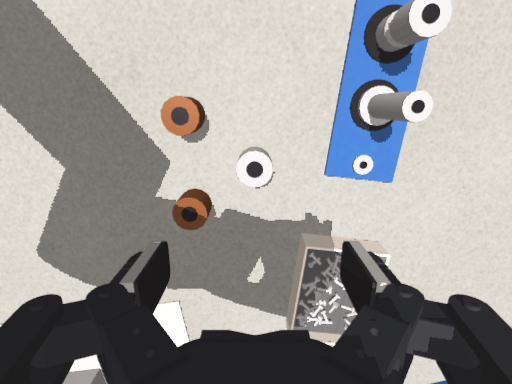

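View pics/side11.png

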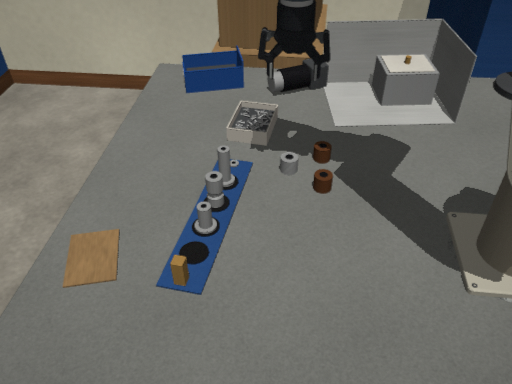

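The wrist view shows the steel drum at (255,169), and the brown ones at (183,116) and (191,209). Descending onto the drum.

```bash
python3 -m inch '[[[0,0.035,0,0,0,0],[0,0.07,0,0,0,0],[0,0.105,0,0,0,0],[0,0.135,0,0,0,0],[0,0.16,0,0,0,0],[0,0.18,0,0,0,0],[0,0.19,0,0,0,0],[0,0.196,0,0,0,0],[0,0.196,0,0,0,0],[0,0.196,0,0,0,0]]]'
python3 - <<'E'
from h import *
for c in ["wrist"]:
    cv2.imwrite(f"pics/{c}12.png",manip.get_image(c)[:,:,::-1])
E
```

```text
time: 24.18
eef_pos: [464.7, -234.2, 18.5]
tool_rot: [0.707, 0.0, 0.0, -0.707]
wrist_force: [0.8, -0.2, -0.3]
grip_width: 85.5
```

View pics/wrist12.png

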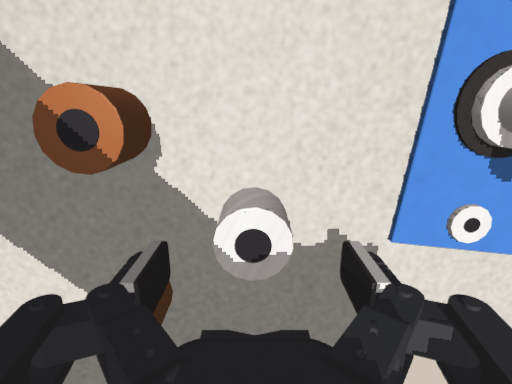

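```bash
python3 -m inch '[[[0,0,0,0,0,0],[0,0,0,0,0,0],[0,0,0,0,0,0],[0,0,0,0,0,0],[0,0,0,0,0,0],[0,0,0,0,0,0],[0,0,0,0,0,0],[0,0,0,0,0,0],[0,0,0,0,0,0],[0,0,0,0,0,0]]]' 1
python3 -m inch '[[[0,-0.01,0,0,0,0],[0,-0.03,0,0,0,0],[0,-0.06,0,0,0,0],[0,-0.1,0,0,0,0],[0,-0.14,0,0,0,0],[0,-0.17,0,0,0,0],[0,-0.18,0,0,0,0],[0,-0.18,0,0,0,0],[0,-0.18,0,0,0,0]]]'
python3 -m inch '[[[0.01,0,0.02,0,0,0],[0.03,0,0.05,0,0,0],[0.048,0,0.085,0,0,0],[0.067,0,0.12,0,0,0],[0.087,0,0.155,0,0,0],[0.106,0,0.19,0,0,0],[0.126,0,0.225,0,0,0],[0.143,0,0.255,0,0,0],[0.157,0,0.28,0,0,0],[0.167,0,0.297,0,0,0],[0.171,0,0.305,0,0,0],[0.171,0,0.305,0,0,0],[0.171,0,0.305,0,0,0],[0.171,0,0.305,0,0,0],[0.171,0,0.305,0,0,0]]]'
python3 - <<'E'
from h import *
for c in ["wrist"]:
    cv2.imwrite(f"pics/{c}13.png",manip.get_image(c)[:,:,::-1])
E
```

```text
time: 25.07
eef_pos: [464.8, -234.8, 19.3]
tool_rot: [0.707, 0.001, 0.001, -0.707]
wrist_force: [-0.9, 0.6, 10.6]
grip_width: -0.1
time: 25.82
eef_pos: [463.7, -234.1, 198.0]
tool_rot: [0.707, 0.0, 0.0, -0.707]
wrist_force: [-0.5, -0.4, -0.8]
grip_width: -0.2
time: 27.07
eef_pos: [634.2, 69.4, 197.6]
tool_rot: [0.707, -0.001, 0.0, -0.707]
wrist_force: [0.8, 0.1, 0.9]
grip_width: 0.2
```

View pics/wrist13.png

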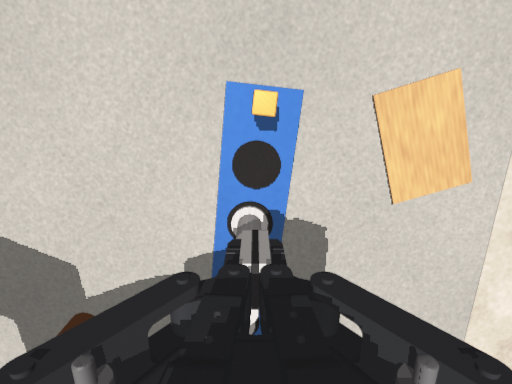

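The opening is -0.1 mm, so the fingers missed the drum. I should have checked that before lifting. The open pads stand 13 mm farther back, so they rode over its top edge. Finding it again.

Run:
```python
from m import *
for c in ["side","top"]:
    im=manip.get_image(c)[:,:,::-1].copy(); cv2.imwrite(f"pics/{c}14.png",im)
    for r in manip.find_in("drum",c): 
        P=toworld(c,r['centre']);print(c,round(r['confidence'],2),P.round(1),np.round(proj(c,P)))
    r=blobs(c,im,[[463,-234.,40]],40,thr=75,win=14,amin=6)[0]; print(r)
    u,v=map(int,proj(c,[463,-234,20])); cv2.imwrite(f"pics/{c}14z.png",cv2.resize(im[v-50:v+50,u-60:u+60],None,fx=5,fy=5,interpolation=cv2.INTER_CUBIC))
```

```text
side 0.82 [ 387.4 -274.4   33.3] [320. 151.]
side 0.72 [ 463.5 -216.1   30.4] [288. 164.]
side 0.7 [ 377.  -156.7   34.3] [324. 181.]
(array([ 462.68272988, -232.2023983 ,   40.        ]), array([289.02702703, 156.97297297]), np.int32(37))
top 0.71 [ 461.  -233.5   37.8] [308. 217.]
top 0.7 [ 385.3 -286.1   38.3] [329. 245.]
top 0.7 [ 374.3 -174.1   38.4] [288. 250.]
(array([ 459.1736571 , -218.64046899,   40.        ]), array([303.08490566, 217.89150943]), np.int32(424))
```

View pics/side14z.png

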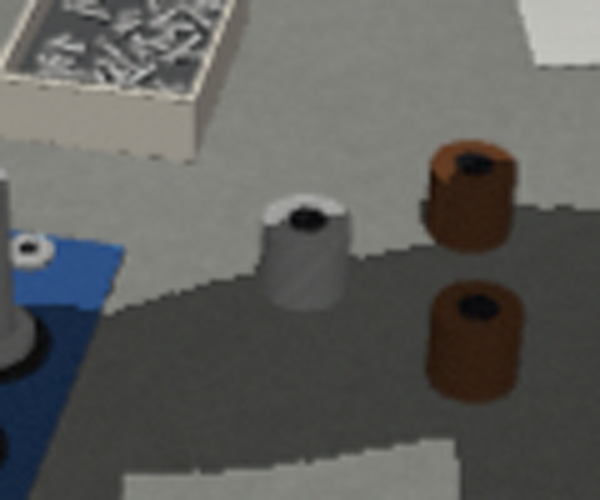

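View pics/top14z.png

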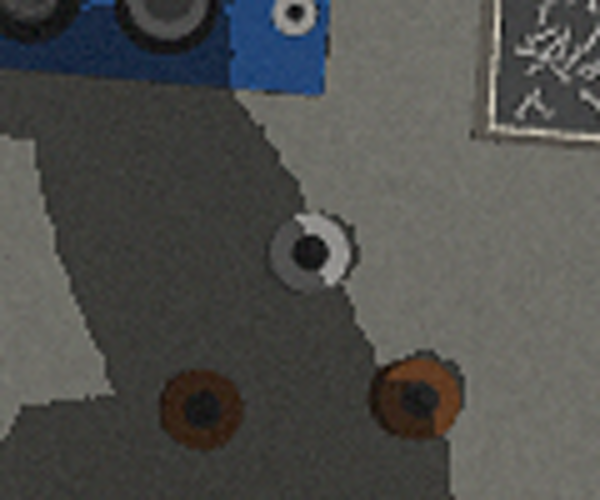

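The drum is still standing in place. I'll go back, grip about 9 mm lower, and limit the closure so the tips can't reach the bench.

```bash
python3 -m inch '[[[-0.02,0,-0.035,0,0,0],[-0.038,0,-0.068,0,0,0],[-0.056,0,-0.1,0,0,0],[-0.076,0,-0.135,0,0,0],[-0.095,0,-0.17,0,0,0],[-0.115,0,-0.205,0,0,0],[-0.135,0,-0.24,0,0,0],[-0.152,0,-0.27,0,0,0],[-0.165,0,-0.295,0,0,0],[-0.171,0,-0.305,0,0,0],[-0.171,0,-0.305,0,0,0],[-0.171,0,-0.305,0,0,0],[-0.171,0,-0.305,0,0,0]]]' -1
python3 -m inch '[[[0,0.035,0,0,0,0],[0,0.07,0,0,0,0],[0,0.105,0,0,0,0],[0,0.135,0,0,0,0],[0,0.16,0,0,0,0],[0,0.175,0,0,0,0],[0,0.183,0,0,0,0],[0,0.188,0,0,0,0],[0,0.188,0,0,0,0],[0,0.188,0,0,0,0],[0,0.188,0,0,0,0]]]'
```

```text
time: 28.4
eef_pos: [464.5, -233.5, 198.1]
tool_rot: [-0.707, -0.0, -0.0, 0.707]
wrist_force: [0.4, -0.3, 0.2]
grip_width: 85.3
time: 29.32
eef_pos: [464.9, -234.4, 11.1]
tool_rot: [0.707, 0.001, 0.001, -0.707]
wrist_force: [0.6, -0.3, 0.1]
grip_width: 85.2
```

```bash
python3 -m inch '[[[0,0.001,0,0,0,0],[0,0.001,0,0,0,0],[0,0.001,0,0,0,0],[0,0.001,0,0,0,0],[0,0.001,0,0,0,0],[0,0.001,0,0,0,0],[0,0.001,0,0,0,0],[0,0.001,0,0,0,0],[0,0.001,0,0,0,0],[0,0.001,0,0,0,0]]]' 0.25
python3 - <<'E'
from h import *
for c in ["wrist"]:
    cv2.imwrite(f"pics/{c}15.png",manip.get_image(c)[:,:,::-1])
E
```

```text
time: 30.15
eef_pos: [464.2, -234.4, 9.9]
tool_rot: [0.707, 0.0, 0.0, -0.707]
wrist_force: [-1.1, 1.0, 9.9]
grip_width: 40.2
```

View pics/wrist15.png

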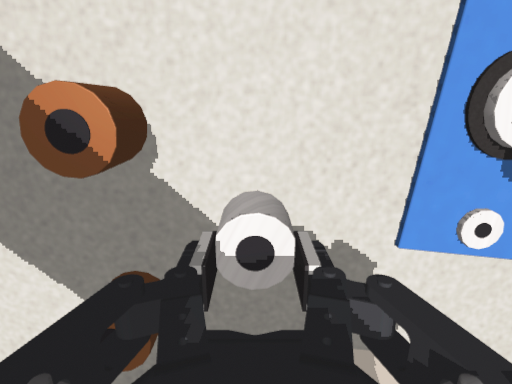

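It's gripped: the opening of 40.2 mm is about 4 mm under the true diameter, as with the others. Lifting, checking, then across.

```bash
python3 -m inch '[[[0,-0.01,0,0,0,0],[0,-0.03,0,0,0,0],[0,-0.06,0,0,0,0],[0,-0.1,0,0,0,0],[0,-0.14,0,0,0,0],[0,-0.17,0,0,0,0],[0,-0.19,0,0,0,0],[0,-0.19,0,0,0,0],[0,-0.19,0,0,0,0]]]' 1
```

```text
time: 30.95
eef_pos: [464.3, -234.5, 200.3]
tool_rot: [0.708, 0.001, 0.001, -0.707]
wrist_force: [0.2, 0.8, -2.9]
grip_width: 39.8
```

```bash
python3 -m inch '[[[0.01,0,0.02,0,0,0],[0.03,0,0.05,0,0,0],[0.048,0,0.085,0,0,0],[0.067,0,0.12,0,0,0],[0.087,0,0.155,0,0,0],[0.106,0,0.19,0,0,0],[0.126,0,0.225,0,0,0],[0.143,0,0.255,0,0,0],[0.157,0,0.28,0,0,0],[0.167,0,0.297,0,0,0],[0.1715,0,0.3055,0,0,0],[0.1715,0,0.3055,0,0,0],[0.1715,0,0.3055,0,0,0],[0.1715,0,0.3055,0,0,0],[0.1715,0,0.3055,0,0,0],[0.1715,0,0.3055,0,0,0]]]'
python3 - <<'E'
from h import *
for c in ["wrist"]:
    cv2.imwrite(f"pics/{c}16.png",manip.get_image(c)[:,:,::-1])
E
```

```text
time: 32.28
eef_pos: [635.0, 70.0, 199.1]
tool_rot: [0.707, -0.001, 0.0, -0.707]
wrist_force: [0.4, 0.4, -1.8]
grip_width: 40.2
```

View pics/wrist16.png

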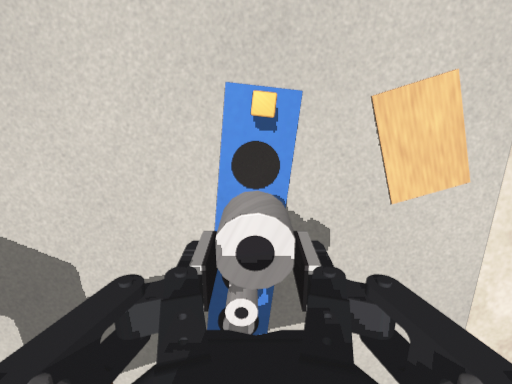

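```bash
python3 -m inch '[[[0,0.035,0.001,0,0,0],[0,0.07,0.001,0,0,0],[0,0.105,0.001,0,0,0],[0,0.135,0.001,0,0,0],[0,0.155,0.001,0,0,0],[0,0.168,0.001,0,0,0],[0,0.175,0.001,0,0,0],[0,0.177,0.001,0,0,0],[0,0.177,0.001,0,0,0],[0,0.177,0.001,0,0,0],[0,0.177,0.001,0,0,0],[0,0.177,0.001,0,0,0]]]'
python3 -m inch '[[[0,0.001,0,0,0,0],[0,0.002,0,0,0,0],[0,0.0025,0,0,0,0],[0,0.0025,0,0,0,0]]]'
```

```text
time: 33.33
eef_pos: [636.4, 72.4, 23.4]
tool_rot: [-0.707, -0.001, -0.001, 0.707]
wrist_force: [-0.5, -0.8, -1.5]
grip_width: 40.1
time: 33.67
eef_pos: [635.3, 72.3, 19.4]
tool_rot: [0.707, -0.0, -0.0, -0.707]
wrist_force: [-0.3, -0.3, -3.2]
grip_width: 39.8
```

```bash
python3 -m inch '[[[0,0.0005,-0.001,0,0,0],[0,0.001,-0.001,0,0,0],[0,0.001,-0.001,0,0,0]]]'
```

```text
time: 33.92
eef_pos: [635.5, 71.4, 19.0]
tool_rot: [-0.707, 0.0, -0.0, 0.707]
wrist_force: [-3.1, 0.5, 4.5]
grip_width: 40.3
```

Contact. Release, rise, and back off so the cameras are clear.

```bash
python3 -m inch '[[[0,0.0005,0,0,0,0],[0,0.0005,0,0,0,0],[0,0.0005,0,0,0,0],[0,0.0005,0,0,0,0],[0,0.0005,0,0,0,0],[0,0.0005,0,0,0,0],[0,0.0005,0,0,0,0],[0,0.0005,0,0,0,0]]]' -1
python3 -m inch '[[[0,-0.01,0,0,0,0],[0,-0.03,0,0,0,0],[0,-0.06,0,0,0,0],[0,-0.1,0,0,0,0],[0,-0.14,0,0,0,0],[0,-0.18,0,0,0,0],[0,-0.2,0,0,0,0],[0,-0.2,0,0,0,0],[0,-0.2,0,0,0,0]]]'
python3 -m inch '[[[-0.03,0,0.02,0,0,0],[-0.06,0,0.04,0,0,0],[-0.09,0,0.07,0,0,0],[-0.12,0,0.1,0,0,0],[-0.15,0,0.13,0,0,0],[-0.18,0,0.16,0,0,0],[-0.2,0,0.19,0,0,0],[-0.22,0,0.22,0,0,0],[-0.23,0,0.25,0,0,0],[-0.24,0,0.27,0,0,0],[-0.25,0,0.3,0,0,0],[-0.25,0,0.3,0,0,0],[-0.25,0,0.3,0,0,0]]]'
python3 - <<'E'
from m import *
pads=[[635.4,71.1],[626.6,-5.7],[618.2,-83.3],[610,-160.9]]
for c in ["side","top"]:
    im=manip.get_image(c)[:,:,::-1].copy(); cv2.imwrite(f"pics/{c}17.png",im)
    for p,h in zip(pads,[49,67,85,103]):
        r=blobs(c,im,[[*p,h]],h,thr=75,win=7,amin=4)[0]; print(c,h,r and ((r[0][:2]-p).round(1),r[1].round(0),r[2]))
    u,v=map(int,proj(c,[622,-45,20])); cv2.imwrite(f"pics/{c}17z.png",cv2.resize(im[v-75:v+75,u-90:u+90],None,fx=4,fy=4,interpolation=cv2.INTER_CUBIC))
for r in manip.find_in("screw_tray","top"): print(toworld("top",r['centre']).round(1),r['confidence'])
E
```

```text
time: 34.58
eef_pos: [635.5, 71.3, 18.0]
tool_rot: [0.707, -0.0, -0.0, -0.707]
wrist_force: [-0.2, 1.0, 0.0]
grip_width: 85.5
time: 35.33
eef_pos: [636.3, 71.3, 220.4]
tool_rot: [-0.707, -0.001, -0.001, 0.707]
wrist_force: [-0.8, -0.1, -0.4]
grip_width: 85.5
time: 36.42
eef_pos: [384.0, 371.6, 216.4]
tool_rot: [0.708, 0.0, -0.002, -0.706]
wrist_force: [-0.5, 0.4, 0.7]
grip_width: 85.5
side 49 (array([0.4, 0.5]), array([191., 238.]), np.int32(51))
side 67 (array([ 0.2, -0.4]), array([203., 205.]), np.int32(13))
side 85 (array([ 0.8, -0.7]), array([213., 176.]), np.int32(22))
side 103 (array([ 0.8, -1.6]), array([223., 148.]), np.int32(8))
top 49 (array([-0.1,  1.1]), array([196., 156.]), np.int32(36))
top 67 (array([-0.6,  0.8]), array([223., 157.]), np.int32(12))
top 85 (array([1.2, 0.3]), array([252., 158.]), np.int32(25))
top 103 (array([ 1.1, -1.4]), array([282., 159.]), np.int32(13))
[ 571.8 -415.3   20.3] 0.6
```

View pics/side17z.png

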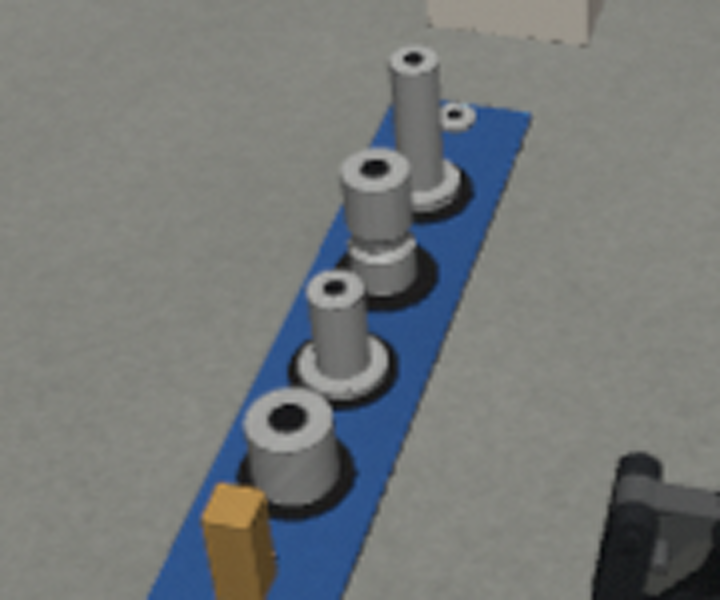

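View pics/top17z.png

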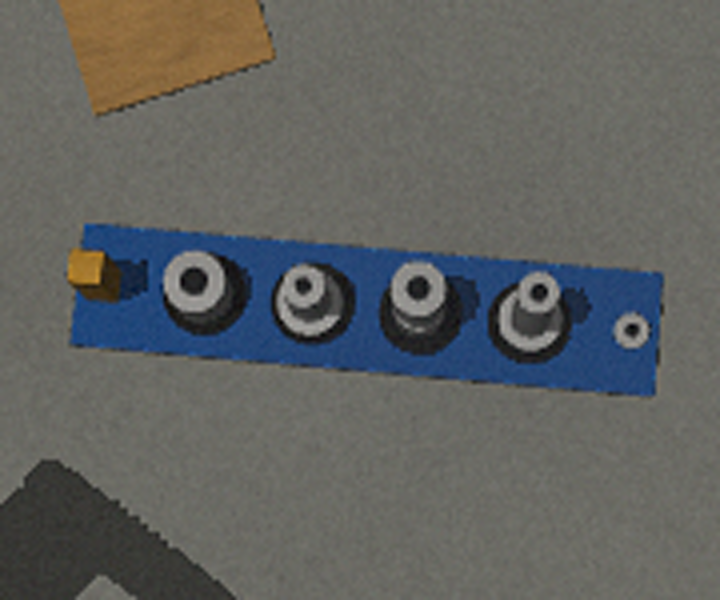

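All four stand upright within 2 mm of their pad centres, and the tray has not moved. Handing in.

```bash
python3 -c "
from rig import manip
print(manip.job_done())"
```

```text
the job is handed in; nothing more can be done
None
```

All four spacers are on the strip, and I handed the job in at about 36.5 s of the 90 s. Starting from the stop post they stand drum, short_flanged, waisted, tall_flanged. The hand-in reports no verdict, so the result rests on my last checks.

- **Placement:** in both the top and side views, each spacer's top is within about 2 mm of its pad centre (12 mm allowed). All four stand upright.
- **Tray and look-alikes:** the tray measures within about 2 mm of where it started. I never reached for the brown look-alikes.
- **One miss:** the first grip on the drum closed on nothing because the pads sat too high, and I only noticed after carrying the empty gripper over to the pad. The drum had stayed standing in its place, and a grip about 9 mm lower worked.
- **Disagreements:** the side-view trained network read the drum about 18 mm off in y, since it reports only the visible surface. It also gave waisted as a possible short_flanged. I used the bore marks and known heights instead, and the two cameras agreed to within about 2 mm.
- **Grip reading:** the opening read 2.5–5 mm below the true diameter on every spacer.

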